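Pack a spares carton: iron casting at the bottom, plastic cover on top

ROBOT

A 6-joint arm with a two-finger parallel gripper is mounted at the origin on the work surface. World frame = base frame: x ahead of the robot, y to its left, z up, the work surface at z = 0. Lengths are in m, angles in rad, forces in N, time in s.
With the tool pointing down it reaches from about 0.425 to 1.125 m from the base axis. Payload 14.9 kg.
Tool frame: the origin (TCP) lies midway between the tips of the shut fingers; the grasp point (between the pads) lies 19 mm behind it (arm.pinch_z is the distance from the TCP to the grasp point, in m); z points along the fingers, y is the direction in which the jaws open and shut (so a half turn about z gives the same grasp; the last joint's range is limited). The gripper opens to 91 mm and grips with 3 to 60 N. Pads are 32 mm wide; open, the fingers measure 118 mm over their backs; the gripper's body (76 mm by 178 mm) begins 60 mm behind the grasp point.
Start: joints at [-0.033, 0.379, 1.734, -0, 1.028, -0.033], TCP at [0.7, -0, 0.214] pointing down, gripper open.
Joint ranges: [-2.77, 2.77], [-0.74, 2.19], [0, 2.66], [-1.06, 4.2], [0.31, 2.87], [-3.08, 3.08]. Speed limits (rad/s): [1.89, 1.89, 2.39, 3.14, 3.14, 3.14].

INTERFACE

Orientations are given as a unit quaternion [w, x, y, z].
In Python, from rig import arm, snapshot, finder gives the robot as it stands. The module is installed in compiled form; this text tells all that it offers.
- The arm moves only by the tool send_rows, never from a script. Its arguments are lists of equal length, an entry for each row: "travel": the shift along the world's x, y, z in m, a list of three; "delta_rot": the turn, a rotation vector about the world's x, y, z in rad, a list of three. A call has 1 to 5 rows; each row is the pose to reach, as a shift and turn from the pose commanded when the call began; what a row does not reach only later rows make up. A row lasts 1/10 s, in which the tool goes at most 50 mm and 8.59 degrees, less where a joint would pass 70% of its speed; a pose out of reach is approached as far as the arm can. A call with a gripper value outside its range is refused whole. "hand" is the opening, from 0 (shut) to 1 (fully open), set as the call begins (left out, the last holds). The fingers move at their own pace and stop on an object; "newtons" is the grip in N (left out, the last holds). Time passes only in rows, so rows that repeat a pose let the fingers close. It gives the time, the measured TCP pose, the force and the opening at its end, in the units of the state.
- arm.observe(): the state, without advancing time (a new reading comes with each control period).
- snapshot(name): name is "scene" or "side" or "wrist"; returns a dict with "image" (400x640x3 uint8, red, green, blue), "camera_matrix" (3x3 intrinsics, pixels), "R" (3x3) and "t" (3): a world point X has camera coordinates R X + t; the wrist camera has in their place "tool_from_camera" (4x4, takes a point from camera to tool coordinates, whose origin is the TCP and whose axes are the flange's). Camera axes: x right, y down, z forward; pixel columns grow to the right and rows downward; lengths in m; the calibration is good to about 2 mm. The wrist camera is an equidistant fisheye: a pixel r from the principal point sees the ray r / f radians off the axis. A picture is of the moment at which its call begins: read the wrist's pose just before it. There is no depth.
- arm.close_job(): hands the job in, once; it reports no verdict.
Trained networks look in the newest picture that a camera, given by its name, has taken for a name from the list of things; names that differ only in an ending like _2 or _b are one class to them, and where a whole thing is asked for, a point or a joint stands for the part that bears it (a point fixed in the world has none). Each returns a list of dicts, best first, with "conf" (0 to 1); they miss things now and then, are a little off and sometimes report something else, mostly with a low value. They report only what shows in the picture. A call takes as long as a camera call. They do not tell look-alikes from the thing itself.
- finder.find_in(query, camera): "pixel" ([column, row] in pixels, amid what is visible of it).
The state is a dict: "time": time; "joint_pos": joint angles; "dq": joint speeds; "joint_torque": joint torques, N m; "ee_pos": TCP position; "orientation": TCP orientation; "ft_force": force on the tool from outside, world axes, zero at the start; "wrist_torque": the same for the moment, N m; "grip_width": finger opening in m.
Only numpy, scipy, OpenCV 4.12 (cv2) and the standard library are available. Lean on these libraries where they do the work, as an engineer would, in place of code of your own. Each camera call takes 0.05 s, during which the arm holds its last target. There are 200 camera calls.

TASK

Pack the spares carton with the heavy part lowest: set the bare grey iron casting flat on the floor of the empty cardboard carton, gently and without dropping it, then lay the light blue-plastic cover flat on top of the casting, knob up and centred on it, and let go. Leave the red-painted scrap casting where it is.

Things in the scene. Friction and masses are not known exactly. Their poses are not given: they have to be found in the camera images.
- carton: Open cardboard carton, fixed to the table, its four flaps folded outward and down. Outside 212 x 212 mm, inside 200 x 200 mm, floor 6 mm thick, rim 76 mm above the table; flaps droop outward and stick out about 27 mm beyond each wall, below the rim. Origin: centre of its underside, on the table; x and y along its sides, z up.
- casting: Bare grey iron bearing housing, about 0.8 kg, loose: a square flange 80 x 80 x 10 mm with a round hub of 56 mm diameter standing on its centre, top of the hub 38 mm above the underside, with a blind bore of 32 mm diameter in the hub. Take it by the hub from above. Origin: centre of the underside; z up along the hub, x and y along the flange's sides.
- cover: Blue plastic end cover, about 70 g, loose: a round disc of 84 mm diameter, 8 mm thick, with a round knob of 30 mm diameter on its centre, knob top 40 mm above the underside. (A yellow cover of the same shape lies about too; it is not wanted.) Origin: centre of the flat underside; z up along the knob.
- scrap_casting: Casting of the same shape and size as the grey one but painted red: scrap, to be left alone. Origin and axes as for the grey casting.
There are look-alikes about, which are no part of the job. Several things look just like the cover: the one meant starts farthest to the robot's left. Leave any purple look-alike of the casting alone.

How it is judged:
On the way, in this order (a step that is already met when the one before it is completed fails the run):
1. the grey casting stands flat on the carton's floor, let go, with nothing under it and the cover not yet in the carton (horizontal distance between casting and carton below 0.1 m and z of casting in the frame of carton below 0.012 m and angle between casting's own z axis and vertical below 0.12 rad and linear speed of casting below 0.03 m/s and contact force between the fingers and casting below 0.1 N and horizontal distance between cover and carton above 0.13 m), for 0.2 s.
2. the cover lies flat on top of the casting, knob up (horizontal distance between cover and casting below 0.02 m and z of cover in the frame of casting between 0.033 and 0.043 m and angle between cover's own z axis and vertical below 0.15 rad and horizontal distance between casting and carton below 0.1 m), for 0.2 s.
At the end, for the whole second after the job is handed in: The grey casting stands flat (within 7 degrees) on the carton's floor, anywhere inside; the blue cover lies flat (within 8.5 degrees), knob up, on the casting's hub, its centre within 20 mm of the casting's centre; both are let go and at rest, and the red casting is within 40 mm of where it was (all of step 2 and z of casting in the frame of carton below 0.012 m and angle between casting's own z axis and vertical below 0.12 rad and linear speed of each of casting, cover below 0.03 m/s); the robot touches nothing.
It fails at once if the grey casting is dropped into the carton (faster than 0.7 m/s, as after a fall of 25 mm or more) (linear speed of casting above 0.7 m/s and horizontal distance between casting and carton below 0.12 m and z of casting in the frame of carton below 0.07 m).
It fails at once if the red casting is moved by more than 40 mm (distance of scrap_casting from where it was at the start of the episode above 0.04 m).
It also fails if it takes over 58 s, if anything falls off the work surface, if the arm or the gripper's body presses on something with over 40 N, if the wrist force passes 120 N, or if a joint passes its speed limit or range.

## Working session

There is one attempt and no reset: what is moved stays moved. The work goes in short steps, Python scripts to look and compute and a tool call to move; the robot and the scene stay as the last step left them, time stands still between calls to the robot, and variables do not carry over. Pictures are saved under pics/ and viewed, about 8 in all and at most 12, crops included, and the job is handed in when it is done.

Besides the shell and the picture viewer there is one more tool, called after "Request:" as name(argument=value, ...), one argument or row to a line, values as JSON. send_rows: Moves the arm, as the interface text tells. Its arguments: {"type":"object","properties":{"travel":{"type":"array"},"delta_rot":{"type":"array"},"hand":{"type":"number"},"newtons":{"type":"number"}},"required":["travel","delta_rot"]}

```bash
mkdir -p pics; cat > h.py <<'E'
import numpy as np, cv2
from rig import arm, snapshot, finder
from scipy.spatial.transform import Rotation as Ro
def ray(s,px,st=None):
    K=s["camera_matrix"]
    if "R" in s:
        d=np.linalg.inv(K)@[px[0],px[1],1]; return -s["R"].T@s["t"], s["R"].T@d
    x=(px[0]-K[0,2])/K[0,0]; y=(px[1]-K[1,2])/K[1,1]; th=np.hypot(x,y)
    d=np.array([0,0,1.]) if th<1e-9 else np.array([x/th*np.sin(th),y/th*np.sin(th),np.cos(th)])
    q=np.array(st["orientation"]); R=Ro.from_quat(q[[1,2,3,0]]).as_matrix()
    T=np.array(s["tool_from_camera"]); return np.array(st["ee_pos"])+R@T[:3,3], R@(T[:3,:3]@d)
def at(s,px,z,st=None):
    o,d=ray(s,px,st); return o+d*(z-o[2])/d[2]
def save(n,im): cv2.imwrite(f"pics/{n}.png",im[:,:,::-1])
E
python3 - <<'E'
from h import *
np.set_printoptions(precision=3,suppress=True)
for c in ("scene","side"):
    s=snapshot(c); save(c,s["image"]); 
    print(c,-s["R"].T@s["t"])
    for q,z in (("carton",.04),("casting",.03),("cover",.03),("scrap_casting",.03)):
        for r in finder.find_in(q,c): print(q,np.round(r["pixel"]),round(r["conf"],2),at(s,r["pixel"],z)[:2])
print(arm.observe())
E
```

```text
scene [ 0.806 -0.481  0.778]
carton [395. 117.] 0.56 [0.509 0.178]
casting [303. 147.] 0.85 [ 0.383 -0.026]
casting [258. 262.] 0.8 [ 0.497 -0.307]
side [0.436 0.835 0.622]
carton [312. 290.] 0.7 [0.516 0.262]
carton [345. 169.] 0.44 [ 0.466 -0.246]
casting [383. 220.] 0.77 [0.362 0.002]
casting [342. 168.] 0.66 [ 0.476 -0.271]
cover [288. 145.] 0.67 [ 0.672 -0.435]
cover [302. 163.] 0.61 [ 0.606 -0.298]
scrap_casting [296. 195.] 0.75 [ 0.6   -0.105]
{'time': 0.5, 'joint_pos': array([-0.033,  0.379,  1.734, -0.   ,  1.028, -0.033]), 'dq': array([ 0.001, -0.   , -0.001,  0.002, -0.002, -0.   ]), 'joint_torque': array([  0.   , -76.316, -43.444,   0.065,   0.039,  -0.   ]), 'ee_pos': array([ 0.7  , -0.   ,  0.214]), 'orientation': array([ 0.   ,  0.707,  0.707, -0.   ]), 'ft_force': array([ 0.191, -0.579,  0.234]), 'wrist_torque': array([-0.033, -0.007,  0.027]), 'grip_width': 0.09103908625735581}
```

View pics/scene.png

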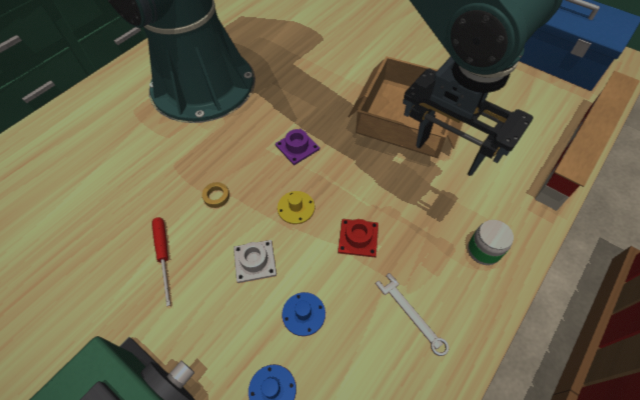

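View pics/side.png

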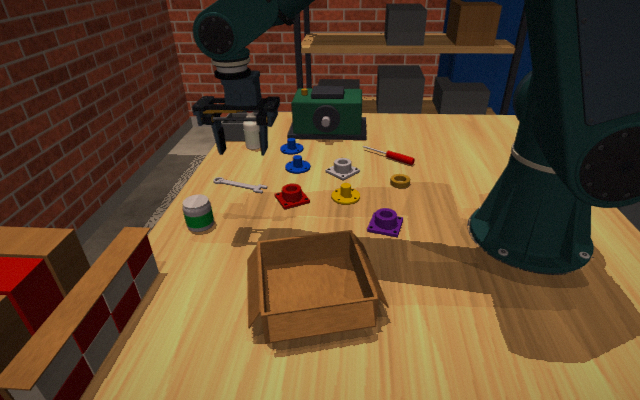

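The scene picture shows the grey casting at (255,260), the red one at (358,237), the purple one at (297,145) and the yellow cover at (296,206). There are two blue covers, at (303,312) and (272,386). The side view has them at (297,165) and (291,147), and the carton at (315,285). The blue cover at (303,312) has the larger y (about -0.30 against -0.43), so it is the leftmost and fits the description. The crop will confirm this.

```bash
python3 - <<'E'
from h import *
np.set_printoptions(precision=3,suppress=True)
s=snapshot("scene"); c=s["image"][180:400,210:400]; save("crop1",cv2.resize(c,None,fx=2.7,fy=2.7,interpolation=cv2.INTER_CUBIC))
for n,p,z in (("casting",(256,257),.038),("blueA",(304,309),.04),("blueA disc",(304,314),.008),("blueB",(271,384),.04),("yellow",(296,202),.04)): print(n,at(s,p,z)[:2])
s=snapshot("side")
for p in ((260,247),(352,235),(376,292),(268,312)): print("rim",at(s,p,.076)[:2])
for n,p,z in (("casting",(343,163),.038),("blueA",(297,158),.04),("blueB",(291,141),.04),("yellow",(346,186),.04)): print(n,at(s,p,z)[:2])
c=s["image"][220:350,230:400]; save("crop2",cv2.resize(c,None,fx=4,fy=4,interpolation=cv2.INTER_CUBIC))
E
```

```text
casting [ 0.49  -0.304]
blueA [ 0.632 -0.328]
blueA disc [ 0.63  -0.329]
blueB [ 0.668 -0.461]
yellow [ 0.472 -0.158]
rim [0.635 0.18 ]
rim [0.439 0.127]
rim [0.391 0.297]
rim [0.582 0.356]
casting [ 0.475 -0.291]
blueA [ 0.625 -0.316]
blueB [ 0.664 -0.446]
yellow [ 0.461 -0.146]
```

View pics/crop1.png

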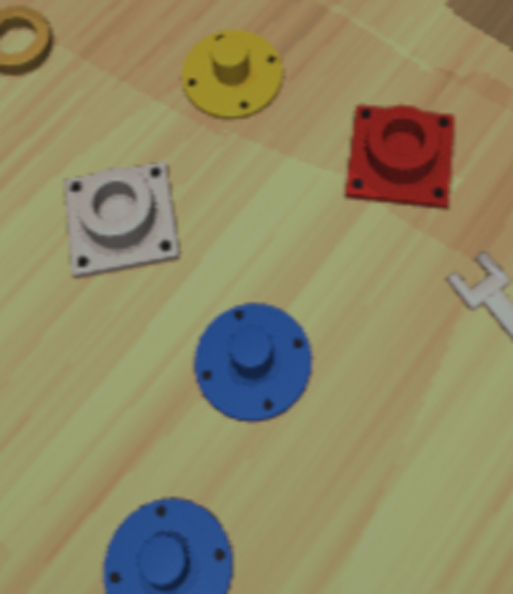

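View pics/crop2.png

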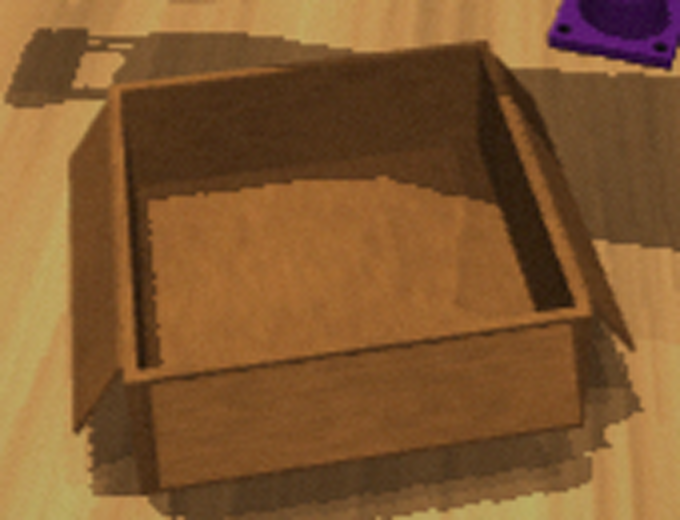

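The crops show the leftmost blue cover (crop 253,355), the second one lower left, and an empty carton with its rim corners clear at full-image (259,242), (352,230), (377,298), (262,315). The target is confirmed, so I'll move above the casting.

Request:
send_rows(
  travel=[
    [-0.03,-0.04,0.01],
    [-0.06,-0.08,0.02],
    [-0.09,-0.12,0.02],
    [-0.12,-0.16,0.02],
    [-0.15,-0.2,0.02],
  ],
  delta_rot=[
    [0,0,0],
    [0,0,0],
    [0,0,0],
    [0,0,0],
    [0,0,0],
  ],
  hand=1,
)

```text
time: 1.1
ee_pos: [0.5499, -0.1997, 0.2342]
orientation: [0.0, 0.707, 0.707, 0.0]
ft_force: [-0.1, -0.3, 0.3]
grip_width: 0.0912
```

Request:
send_rows(
  travel=[
    [-0.03,-0.04,0],
    [-0.06,-0.08,0],
    [-0.065,-0.1,0],
    [-0.065,-0.1,0],
    [-0.065,-0.1,0],
  ],
  delta_rot=[
    [0,0,0],
    [0,0,0],
    [0,0,0],
    [0,0,0],
    [0,0,0],
  ],
)

```text
time: 1.6
ee_pos: [0.4862, -0.2985, 0.234]
orientation: [-0.0, 0.707, 0.707, 0.0]
ft_force: [-0.4, -0.1, 0.3]
grip_width: 0.0911
```

```bash
python3 - <<'E'
from h import *
np.set_printoptions(precision=3,suppress=True)
st=arm.observe(); s=snapshot("wrist"); save("w1",s["image"]); np.savez("w1.npz",K=s["camera_matrix"],T=s["tool_from_camera"],p=st["ee_pos"],q=st["orientation"])
print(st["time"],st["ee_pos"],st["orientation"],s["camera_matrix"][0],s["tool_from_camera"])
for q,z in (("casting",.03),("cover",.02)):
    for r in finder.find_in(q,"wrist"): print(q,np.round(r["pixel"]),round(r["conf"],2),at(s,r["pixel"],z,st)[:2])
s=snapshot("side")
P=np.array([at(s,p,.076)[:2] for p in ((259,242),(352,230.5),(377,298),(262,315))]); print(P,P.mean(0))
E
```

```text
1.6 [ 0.486 -0.299  0.234] [-0.     0.707  0.707  0.   ] [309.707   0.    323.42 ] [[ 0.002 -0.959 -0.283  0.082]
 [ 1.     0.002 -0.     0.   ]
 [ 0.001 -0.283  0.959 -0.172]
 [ 0.     0.     0.     1.   ]]
casting [317. 181.] 0.94 [ 0.478 -0.298]
casting [227.   3.] 0.71 [ 0.365 -0.066]
cover [427. 199.] 0.84 [ 0.625 -0.323]
cover [454. 266.] 0.41 [ 0.683 -0.428]
[[0.641 0.163]
 [0.439 0.111]
 [0.39  0.312]
 [0.592 0.364]] [0.515 0.237]
```

View pics/w1.png

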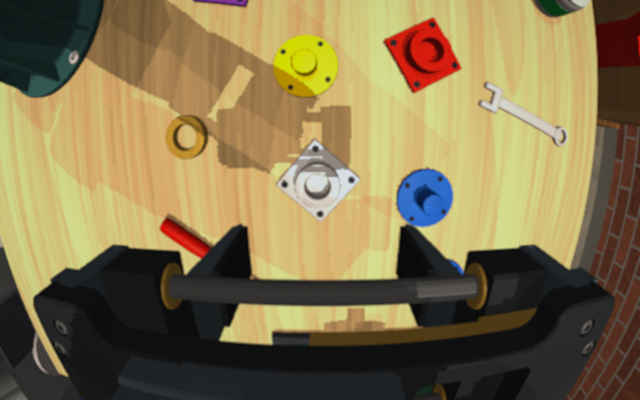

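The wrist picture shows the grey casting centred at about (318,181), with its flange turned 45° to the jaws. The correct blue cover has its knob top at (432,202), and the second blue cover shows behind the finger at (455,268).

```bash
python3 - <<'E'
from h import *
d=np.load("w1.npz"); s=dict(camera_matrix=d["K"],tool_from_camera=d["T"]); st=dict(ee_pos=d["p"],orientation=d["q"])
for p,z in (((318,181.3),.01),((317,183),.034),((425,197),.008),((433,202),.04)): print(p,at(s,p,z,st)[:2])
E
```

```text
(318, 181.3) [ 0.47939827 -0.30279676]
(317, 183) [ 0.47860512 -0.29971634]
(425, 197) [ 0.62666225 -0.32409182]
(433, 202) [ 0.62708823 -0.32202805]
```

Request:
send_rows(
  travel=[
    [-0.006,-0.001,-0.04],
    [-0.006,-0.001,-0.08],
    [-0.006,-0.001,-0.12],
    [-0.006,-0.001,-0.15],
    [-0.006,-0.001,-0.17],
  ],
  delta_rot=[
    [0,0,0],
    [0,0,0],
    [0,0,0],
    [0,0,0],
    [0,0,0],
  ],
)

```text
time: 2.3
ee_pos: [0.4797, -0.2981, 0.0616]
orientation: [-0.001, 0.707, 0.708, -0.0]
ft_force: [-0.1, 0.2, 0.3]
grip_width: 0.0914
```

Request:
send_rows(
  travel=[
    [0,0,-0.015],
    [0,0,-0.03],
    [0,0,-0.04],
    [0,0,-0.049],
    [0,0,-0.049],
  ],
  delta_rot=[
    [0,0,0],
    [0,0,0],
    [0,0,0],
    [0,0,0],
    [0,0,0],
  ],
)

```text
time: 2.8
ee_pos: [0.48, -0.2992, 0.0142]
orientation: [-0.0, 0.707, 0.707, -0.0]
ft_force: [-0.2, -0.4, -0.3]
grip_width: 0.0912
```

Request:
send_rows(
  travel=[
    [0,0,0],
    [0,0,0],
    [0,0,0],
    [0,0,0],
    [0,0,0],
  ],
  delta_rot=[
    [0,0,0],
    [0,0,0],
    [0,0,0],
    [0,0,0],
    [0,0,0],
  ],
  hand=0,
  newtons=45,
)

```text
time: 3.3
ee_pos: [0.4798, -0.2994, 0.0152]
orientation: [-0.0, 0.707, 0.707, -0.0]
ft_force: [-3.9, 0.5, 8.5]
grip_width: 0.0558
```

Request:
send_rows(
  travel=[
    [0,0,0],
    [0,0,0],
    [0,0,0.01],
    [0,0,0.02],
    [0,0,0.02],
  ],
  delta_rot=[
    [0,0,0],
    [0,0,0],
    [0,0,0],
    [0,0,0],
    [0,0,0],
  ],
)

```text
time: 3.8
ee_pos: [0.4809, -0.2999, 0.0365]
orientation: [0.001, 0.707, 0.707, 0.0]
ft_force: [0.3, -0.8, -7.6]
grip_width: 0.0551
```

Request:
send_rows(
  travel=[
    [0,0,0.03],
    [0,0,0.07],
    [0,0.02,0.11],
    [0.005,0.05,0.14],
    [0.01,0.08,0.15],
  ],
  delta_rot=[
    [0,0,0],
    [0,0,0],
    [0,0,0],
    [0,0,0],
    [0,0,0],
  ],
)

```text
time: 4.3
ee_pos: [0.4913, -0.2193, 0.1882]
orientation: [0.002, 0.707, 0.707, 0.001]
ft_force: [1.1, -0.6, -7.9]
grip_width: 0.0557
```

Request:
send_rows(
  travel=[
    [0.01,0.04,0],
    [0.02,0.08,0],
    [0.02,0.12,0],
    [0.026,0.16,0],
    [0.026,0.2,0],
  ],
  delta_rot=[
    [0,0,0],
    [0,0,0],
    [0,0,0],
    [0,0,0],
    [0,0,0],
  ],
)

```text
time: 4.8
ee_pos: [0.5162, -0.0178, 0.185]
orientation: [0.0, 0.707, 0.707, 0.0]
ft_force: [0.9, -0.4, -7.2]
grip_width: 0.0557
```

Request:
send_rows(
  travel=[
    [0,0.04,0],
    [0,0.08,0],
    [0,0.12,0],
    [0,0.15,0],
    [0,0.17,0],
  ],
  delta_rot=[
    [0,0,0],
    [0,0,0],
    [0,0,0],
    [0,0,0],
    [0,0,0],
  ],
)

```text
time: 5.3
ee_pos: [0.5156, 0.1525, 0.1849]
orientation: [-0.0, 0.707, 0.708, 0.0]
ft_force: [0.8, -0.7, -7.5]
grip_width: 0.0556
```

Request:
send_rows(
  travel=[
    [0,0.02,0],
    [0,0.04,0],
    [0,0.06,0],
    [0,0.08,0],
    [0,0.088,0],
  ],
  delta_rot=[
    [0,0,0],
    [0,0,0],
    [0,0,0],
    [0,0,0],
    [0,0,0],
  ],
)

```text
time: 5.8
ee_pos: [0.5158, 0.2398, 0.1848]
orientation: [-0.0, 0.707, 0.707, 0.0]
ft_force: [0.8, 0.1, -8.2]
grip_width: 0.0558
```

```bash
python3 - <<'E'
from h import *
st=arm.observe(); s=snapshot("wrist"); print(st["time"],st["ee_pos"],st["grip_width"],st["ft_force"])
im=s["image"]; a=snapshot("side")["image"]
save("c1",cv2.resize(np.vstack([im[40:340,60:560],a[120:350,100:600]]),None,fx=1.1,fy=1.1))
E
```

```text
5.8 [0.51584675 0.23981161 0.1847902 ] 0.05576050413107462 [ 0.78559552  0.14512808 -8.16976903]
```

View pics/c1.png

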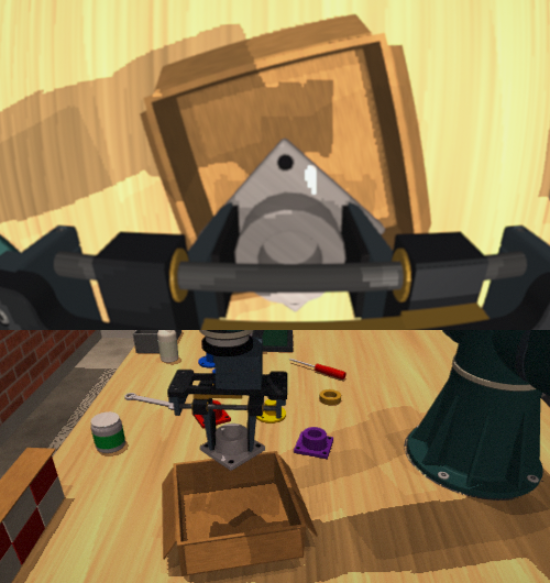

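The top half (wrist) shows the casting held level over the carton, with the far rim corners at crop (150,100) and (385,38). The bottom half (side) shows it above the carton too. I'll check the centre from those corners.

```bash
python3 - <<'E'
from h import *
d=np.load("w1.npz"); s=dict(camera_matrix=d["K"],tool_from_camera=d["T"]); st=arm.observe()
A,B=[at(s,p,.076,st)[:2] for p in ((196,131),(410,74.5))]
u=B-A; n=np.array([u[1],-u[0]]); print(A,B,np.linalg.norm(u),(A+B)/2+n/np.linalg.norm(n)*.106)
E
```

```text
[0.3948175  0.30988621] [0.59464783 0.36105477] 0.20627744452065572 [0.52102671 0.23278347]
```

Request:
send_rows(
  travel=[
    [0.002,-0.004,-0.03],
    [0.002,-0.004,-0.06],
    [0.002,-0.004,-0.09],
    [0.002,-0.004,-0.115],
    [0.002,-0.004,-0.135],
  ],
  delta_rot=[
    [0,0,0],
    [0,0,0],
    [0,0,0],
    [0,0,0],
    [0,0,0],
  ],
)

```text
time: 6.4
ee_pos: [0.5177, 0.2334, 0.0484]
orientation: [-0.0, 0.707, 0.707, -0.001]
ft_force: [0.3, -0.5, -8.0]
grip_width: 0.0553
```

Request:
send_rows(
  travel=[
    [0,0,-0.01],
    [0,0,-0.02],
    [0,0,-0.023],
    [0,0,-0.025],
    [0,0,-0.025],
  ],
  delta_rot=[
    [0,0,0],
    [0,0,0],
    [0,0,0],
    [0,0,0],
    [0,0,0],
  ],
)

```text
time: 6.9
ee_pos: [0.5185, 0.2346, 0.0254]
orientation: [0.0, 0.707, 0.707, 0.0]
ft_force: [-0.2, -1.2, -8.4]
grip_width: 0.0554
```

Request:
send_rows(
  travel=[
    [0,0,-0.001],
    [0,0,-0.002],
    [0,0,-0.003],
    [0,0,-0.004],
    [0,0,-0.004],
  ],
  delta_rot=[
    [0,0,0],
    [0,0,0],
    [0,0,0],
    [0,0,0],
    [0,0,0],
  ],
)

```text
time: 7.4
ee_pos: [0.5183, 0.2346, 0.0212]
orientation: [-0.0, 0.707, 0.707, 0.0]
ft_force: [-1.6, -1.6, -0.1]
grip_width: 0.0556
```

It has touched down: the floor now carries its weight. Next I'll release and lift straight up.

Request:
send_rows(
  travel=[
    [0,0,0],
    [0,0,0],
    [0,0,0],
    [0,0,0],
    [0,0,0],
  ],
  delta_rot=[
    [0,0,0],
    [0,0,0],
    [0,0,0],
    [0,0,0],
    [0,0,0],
  ],
  hand=0.95,
)

```text
time: 7.9
ee_pos: [0.5183, 0.2346, 0.021]
orientation: [0.0, 0.707, 0.707, 0.0]
ft_force: [-0.9, -0.8, -0.3]
grip_width: 0.0863
```

Request:
send_rows(
  travel=[
    [0,0,0.02],
    [0,0,0.06],
    [0,0,0.1],
    [0,0,0.15],
    [0,0,0.18],
  ],
  delta_rot=[
    [0,0,0],
    [0,0,0],
    [0,0,0],
    [0,0,0],
    [0,0,0],
  ],
)

```text
time: 8.4
ee_pos: [0.519, 0.2349, 0.2045]
orientation: [0.001, 0.707, 0.707, 0.001]
ft_force: [-0.1, -0.0, -0.5]
grip_width: 0.0866
```

```bash
python3 - <<'E'
from h import *
st=arm.observe(); s=snapshot("wrist"); print(st["time"],st["ee_pos"],st["grip_width"],st["ft_force"])
np.savez("w2.npz",K=s["camera_matrix"],T=s["tool_from_camera"],p=st["ee_pos"],q=st["orientation"])
for r in finder.find_in("casting","wrist"): print(np.round(r["pixel"]),round(r["conf"],2),at(s,r["pixel"],.036,st)[:2])
save("c2",cv2.resize(s["image"][80:280,220:420],None,fx=3,fy=3))
E
```

```text
8.4 [0.51900656 0.23488159 0.20451596] 0.08658999073850658 [-0.1287612  -0.01391848 -0.45620609]
[321. 186.] 0.9 [0.51745775 0.23705959]
[240. 334.] 0.55 [0.39889498 0.01990933]
```

View pics/c2.png

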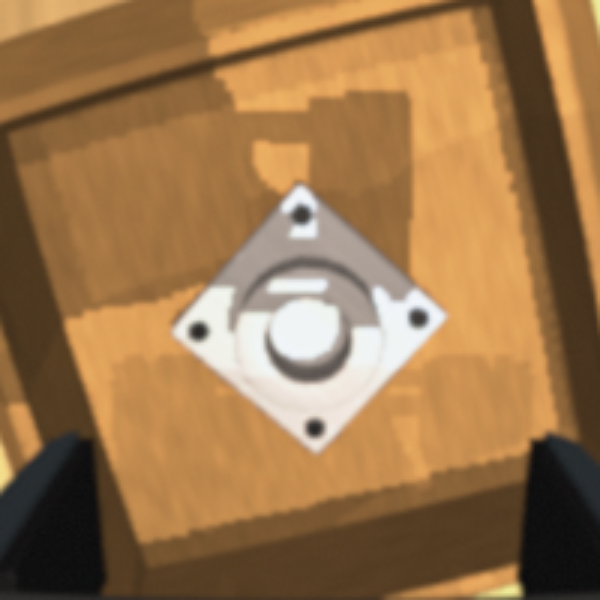

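The casting stands flat inside the carton, with its hub top at crop (310,339) and flange centre at (308,323). Next is the cover.

Request:
send_rows(
  travel=[
    [0.01,-0.045,0],
    [0.02,-0.09,0],
    [0.03,-0.135,0],
    [0.04,-0.18,0],
    [0.05,-0.225,0],
  ],
  delta_rot=[
    [0,0,0],
    [0,0,0],
    [0,0,0],
    [0,0,0],
    [0,0,0],
  ],
)

```text
time: 9.0
ee_pos: [0.5679, 0.0077, 0.2]
orientation: [-0.0, 0.707, 0.707, -0.0]
ft_force: [1.6, 0.4, 0.7]
grip_width: 0.0865
```

Request:
send_rows(
  travel=[
    [0.01,-0.045,0],
    [0.02,-0.09,0],
    [0.03,-0.135,0],
    [0.04,-0.18,0],
    [0.05,-0.225,0],
  ],
  delta_rot=[
    [0,0,0],
    [0,0,0],
    [0,0,0],
    [0,0,0],
    [0,0,0],
  ],
)

```text
time: 9.5
ee_pos: [0.6179, -0.2173, 0.1997]
orientation: [-0.001, 0.707, 0.707, -0.0]
ft_force: [0.9, -0.4, 0.0]
grip_width: 0.0866
```

Request:
send_rows(
  travel=[
    [0.004,-0.045,0],
    [0.008,-0.09,0],
    [0.008,-0.105,0],
    [0.008,-0.108,0],
    [0.008,-0.108,0],
  ],
  delta_rot=[
    [0,0,0],
    [0,0,0],
    [0,0,0],
    [0,0,0],
    [0,0,0],
  ],
)

```text
time: 10.0
ee_pos: [0.6258, -0.3228, 0.2001]
orientation: [-0.001, 0.707, 0.707, -0.0]
ft_force: [-0.1, 0.3, 0.5]
grip_width: 0.0864
```

```bash
python3 - <<'E'
from h import *
d=np.load("w2.npz"); s=dict(camera_matrix=d["K"],tool_from_camera=d["T"]); st=dict(ee_pos=d["p"],orientation=d["q"])
for p,z in (((322.7,187.6),.016),((323.3,193),.044)): print("casting",at(s,p,z,st)[:2])
st=arm.observe(); s=snapshot("wrist"); print(st["time"],st["ee_pos"],st["orientation"])
np.savez("w3.npz",K=s["camera_matrix"],T=s["tool_from_camera"],p=st["ee_pos"],q=st["orientation"])
for r in finder.find_in("cover","wrist"): print(np.round(r["pixel"]),round(r["conf"],2),at(s,r["pixel"],.015,st)[:2])
hsv=cv2.cvtColor(s["image"],cv2.COLOR_RGB2HSV); m=cv2.inRange(hsv,(100,120,60),(125,255,255))
n,l,S,C=cv2.connectedComponentsWithStats(m)
for i in range(1,n):
    if S[i,4]>200: print(S[i],C[i],at(s,C[i],.015,st)[:2])
save("c3",cv2.resize(s["image"][40:340,120:520],None,fx=2,fy=2))
E
```

```text
casting [0.51904165 0.2307976 ]
casting [0.51971065 0.23130713]
10.0 [ 0.62575304 -0.32276142  0.20005814] [-6.22848017e-04  7.07180502e-01  7.07032769e-01 -1.16218685e-04]
[356. 270.] 0.97 [ 0.66854203 -0.43567956]
[327. 186.] 0.81 [ 0.63036002 -0.3237902 ]
[ 292  153   67   66 3391] [324.8475376  185.52285462] [ 0.627578   -0.32358205]
[326 258  58  23 986] [355.06592292 270.55780933] [ 0.66750696 -0.4371034 ]
```

View pics/c3.png

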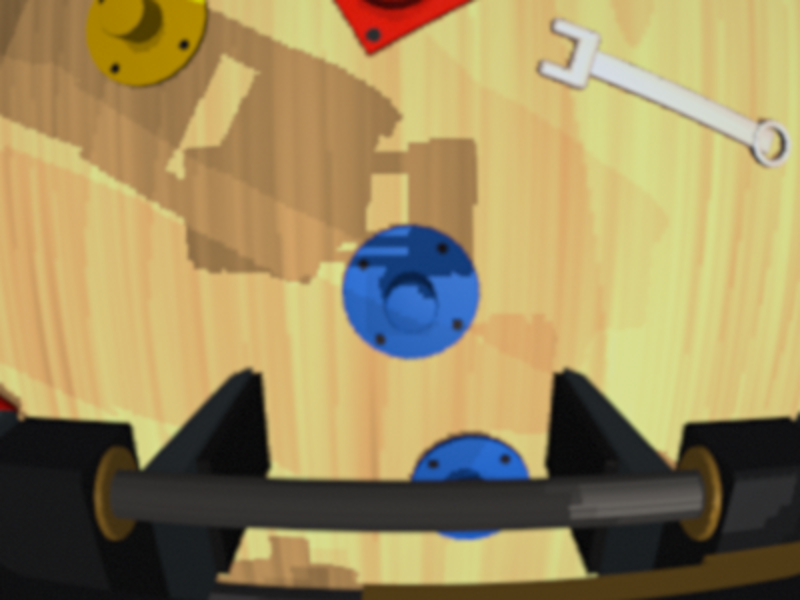

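The cover meant is under the hand, with its disc centre at crop (411,291) and knob at (410,308). The other blue cover, at (470,485), is nearer the robot's right. Now descend and grasp.

Request:
send_rows(
  travel=[
    [0.002,-0.002,-0.04],
    [0.002,-0.002,-0.08],
    [0.002,-0.002,-0.11],
    [0.002,-0.002,-0.13],
    [0.002,-0.002,-0.145],
  ],
  delta_rot=[
    [0,0,0],
    [0,0,0],
    [0,0,0],
    [0,0,0],
    [0,0,0],
  ],
)

```text
time: 10.6
ee_pos: [0.6281, -0.3243, 0.0548]
orientation: [-0.0, 0.707, 0.707, -0.0]
ft_force: [0.0, 0.5, 0.0]
grip_width: 0.0872
```

Request:
send_rows(
  travel=[
    [0,0,-0.015],
    [0,0,-0.03],
    [0,0,-0.038],
    [0,0,-0.042],
    [0,0,-0.042],
  ],
  delta_rot=[
    [0,0,0],
    [0,0,0],
    [0,0,0],
    [0,0,0],
    [0,0,0],
  ],
)

```text
time: 11.1
ee_pos: [0.6282, -0.3255, 0.0138]
orientation: [-0.0, 0.707, 0.707, -0.0]
ft_force: [-0.5, 0.5, -0.9]
grip_width: 0.087
```

Request:
send_rows(
  travel=[
    [0,0,0],
    [0,0,0],
    [0,0,0],
    [0,0,0],
    [0,0,0],
  ],
  delta_rot=[
    [0,0,0],
    [0,0,0],
    [0,0,0],
    [0,0,0],
    [0,0,0],
  ],
  hand=0,
  newtons=15,
)

```text
time: 11.6
ee_pos: [0.6282, -0.3255, 0.0141]
orientation: [0.0, 0.707, 0.707, 0.0]
ft_force: [-0.5, 0.2, 0.4]
grip_width: 0.0494
```

Request:
send_rows(
  travel=[
    [0,0,0],
    [0,0,0],
    [0,0,0],
    [0,0,0.01],
    [0,0,0.02],
  ],
  delta_rot=[
    [0,0,0],
    [0,0,0],
    [0,0,0],
    [0,0,0],
    [0,0,0],
  ],
)

```text
time: 12.1
ee_pos: [0.6281, -0.3254, 0.0345]
orientation: [-0.0, 0.707, 0.707, -0.0]
ft_force: [0.4, -0.2, -1.1]
grip_width: 0.0297
```

Request:
send_rows(
  travel=[
    [0,0,0.03],
    [0,0,0.07],
    [0,0.02,0.11],
    [-0.01,0.05,0.14],
    [-0.02,0.09,0.155],
  ],
  delta_rot=[
    [0,0,0],
    [0,0,0],
    [0,0,0],
    [0,0,0],
    [0,0,0],
  ],
)

```text
time: 12.6
ee_pos: [0.6092, -0.2358, 0.1931]
orientation: [0.002, 0.708, 0.707, 0.001]
ft_force: [0.3, 0.4, -1.5]
grip_width: 0.0296
```

Request:
send_rows(
  travel=[
    [-0.01,0.04,0],
    [-0.02,0.08,0],
    [-0.03,0.12,0],
    [-0.04,0.16,0],
    [-0.05,0.2,0],
  ],
  delta_rot=[
    [0,0,0],
    [0,0,0],
    [0,0,0],
    [0,0,0],
    [0,0,0],
  ],
)

```text
time: 13.1
ee_pos: [0.5577, -0.034, 0.19]
orientation: [0.0, 0.707, 0.707, 0.0]
ft_force: [0.8, 0.1, -0.7]
grip_width: 0.0294
```

Request:
send_rows(
  travel=[
    [-0.01,0.04,0],
    [-0.02,0.08,0],
    [-0.03,0.12,0],
    [-0.035,0.16,0],
    [-0.039,0.2,0],
  ],
  delta_rot=[
    [0,0,0],
    [0,0,0],
    [0,0,0],
    [0,0,0],
    [0,0,0],
  ],
)

```text
time: 13.6
ee_pos: [0.5187, 0.1662, 0.1901]
orientation: [0.0, 0.707, 0.707, 0.001]
ft_force: [0.3, -0.0, -0.9]
grip_width: 0.0291
```

Request:
send_rows(
  travel=[
    [0,0.03,0],
    [0,0.055,0],
    [0,0.067,0],
    [0,0.067,0],
    [0,0.067,0],
  ],
  delta_rot=[
    [0,0,0],
    [0,0,0],
    [0,0,0],
    [0,0,0],
    [0,0,0],
  ],
)

```text
time: 14.1
ee_pos: [0.5191, 0.2309, 0.1892]
orientation: [0.0, 0.707, 0.707, -0.0]
ft_force: [0.6, -0.4, -1.3]
grip_width: 0.0292
```

```bash
python3 - <<'E'
from h import *
st=arm.observe(); s=snapshot("wrist"); print(st["time"],st["ee_pos"],st["grip_width"],st["ft_force"])
im=s["image"]; a=snapshot("side")["image"]
hsv=cv2.cvtColor(im,cv2.COLOR_RGB2HSV); m=cv2.inRange(hsv,(100,120,60),(125,255,255))
n,l,S,C=cv2.connectedComponentsWithStats(m); print(S[S[:,4]>200])
save("c4",cv2.resize(np.vstack([im[80:330,120:520],a[130:350,200:600]]),None,fx=1.27,fy=1.27))
E
```

```text
14.1 [0.51912938 0.23092122 0.18916387] 0.02922770771789339 [ 0.6058849  -0.41014626 -1.32785918]
[[     0      0    640    400 248836]
 [   259    185    129     95   7164]]
```

View pics/c4.png

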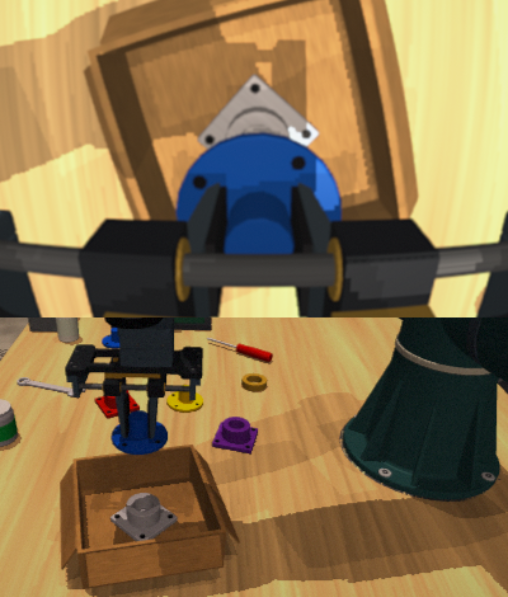

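The cover is held level above the casting, centred in x, and the casting is unmoved. Now lower it.

Request:
send_rows(
  travel=[
    [0,0,-0.03],
    [0,0,-0.06],
    [0,0,-0.09],
    [0,0,-0.11],
    [0,0,-0.122],
  ],
  delta_rot=[
    [0,0,0],
    [0,0,0],
    [0,0,0],
    [0,0,0],
    [0,0,0],
  ],
)

```text
time: 14.7
ee_pos: [0.5186, 0.2304, 0.0654]
orientation: [-0.0, 0.707, 0.707, -0.001]
ft_force: [-0.8, 0.5, -0.3]
grip_width: 0.0299
```

Request:
send_rows(
  travel=[
    [0,0,-0.002],
    [0,0,-0.004],
    [0,0,-0.006],
    [0,0,-0.007],
    [0,0,-0.008],
  ],
  delta_rot=[
    [0,0,0],
    [0,0,0],
    [0,0,0],
    [0,0,0],
    [0,0,0],
  ],
)

```text
time: 15.2
ee_pos: [0.5195, 0.2317, 0.0594]
orientation: [0.0, 0.707, 0.707, 0.0]
ft_force: [0.2, -0.4, -0.8]
grip_width: 0.0295
```

Request:
send_rows(
  travel=[
    [0,0,-0.001],
    [0,0,-0.0015],
    [0,0,-0.002],
    [0,0,-0.002],
  ],
  delta_rot=[
    [0,0,0],
    [0,0,0],
    [0,0,0],
    [0,0,0],
  ],
)

```text
time: 15.6
ee_pos: [0.5193, 0.2317, 0.0578]
orientation: [-0.0, 0.707, 0.707, -0.0]
ft_force: [-5.0, -2.2, 16.0]
grip_width: 0.0296
```

Request:
send_rows(
  travel=[
    [0,0,0.0005],
    [0,0,0.0005],
    [0,0,0.0005],
    [0,0,0.0005],
    [0,0,0.0005],
  ],
  delta_rot=[
    [0,0,0],
    [0,0,0],
    [0,0,0],
    [0,0,0],
    [0,0,0],
  ],
  hand=0.8,
)

```text
time: 16.1
ee_pos: [0.5192, 0.2315, 0.0573]
orientation: [-0.0, 0.707, 0.707, -0.0]
ft_force: [0.2, -1.1, 0.6]
grip_width: 0.0665
```

Request:
send_rows(
  travel=[
    [0,0,0.005],
    [0,0,0.03],
    [0,0,0.07],
    [0,0,0.11],
    [0,0,0.15],
  ],
  delta_rot=[
    [0,0,0],
    [0,0,0],
    [0,0,0],
    [0,0,0],
    [0,0,0],
  ],
)

```text
time: 16.6
ee_pos: [0.5189, 0.2314, 0.2093]
orientation: [-0.0, 0.707, 0.707, -0.0]
ft_force: [-0.6, -0.3, 0.2]
grip_width: 0.0729
```

Request:
send_rows(
  travel=[
    [0,0,0],
    [0,0,0],
  ],
  delta_rot=[
    [0,0,0],
    [0,0,0],
  ],
)

```text
time: 16.8
ee_pos: [0.5195, 0.2317, 0.2085]
orientation: [0.0, 0.707, 0.707, 0.001]
ft_force: [-0.2, -0.6, -0.9]
grip_width: 0.0729
```

```bash
python3 - <<'E'
from h import *
st=arm.observe(); s=snapshot("wrist"); print(st["time"],st["ee_pos"],st["grip_width"],st["ft_force"])
im=s["image"]; a=snapshot("side")["image"]
hsv=cv2.cvtColor(im,cv2.COLOR_RGB2HSV); m=cv2.inRange(hsv,(100,120,60),(125,255,255))
n,l,S,C=cv2.connectedComponentsWithStats(m)
for i in range(1,n):
    if S[i,4]>200: print(S[i],at(s,S[i,:2]+S[i,2:4]/2,.05,st)[:2])
save("c5",cv2.resize(np.vstack([im[80:330,120:520],a[130:350,200:600]]),None,fx=1.27,fy=1.27))
E
```

```text
16.8 [0.51952624 0.23169736 0.20846131] 0.07291991862650828 [-0.23758447 -0.5692048  -0.89896879]
[ 285  154   75   73 4167] [0.51917674 0.23141572]
```

View pics/c5.png

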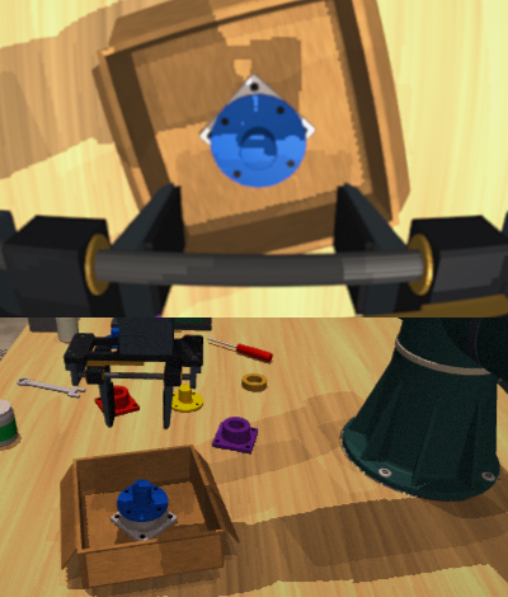

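The cover lies flat and centred on the casting, knob up, at (0.519,0.231) against the casting's (0.519,0.231). The gripper is clear and the red casting is untouched, so I'm handing in.

```bash
python3 -c "
from rig import arm
print(arm.close_job())"
```

```text
the job is handed in; nothing more can be done
None
```

The job is done and handed in; the hand-in reports no verdict. I set the grey casting on the carton floor, lowering it until the wrist force showed the floor carrying its weight. I then laid the leftmost blue cover on its hub and moved the gripper clear, at about 17 s of the 58 s allowed.

**Last checks:**
- **Cover on casting:** the last wrist picture puts the cover within about 1 mm of the casting's centre, as measured before the cover went on. In the wrist and side pictures it lies flat with the knob up.
- **Red and purple castings:** the side picture shows both where they were. I judged this by eye and did not measure it.
- **Gripper:** it was open and about 150 mm above the cover, with wrist force near zero.

**Small disagreements:**
- **Contact force:** lowering the cover briefly pressed on the hub with about 16 N, well under the limits. I eased off before letting go.
- **Casting position:** the camera and the arm's own position differed by about 3–4 mm in y. I used the camera's value to place the cover.

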